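Put the loading coils away in order of height

TASK

Stand the four loading coils upright on the four black pads of the aluminium strip, one centred on each pad, in order of height: the tallest on the pad next to the red post, then ever shorter ones, the shortest at the other end. Leave the amber bottle standing where it is.

Things in the scene. Friction and masses are not known exactly. Their poses are not given: they have to be found in the camera images.
- coil_blue: upright loading coil, a cylinder 37 mm across: copper winding between a black bottom flange and a blue cap; 92 mm tall (the tallest); 50 to 150 g, rigid, may be gripped anywhere on its side; origin at the centre of its underside, z up along its axis
- coil_green: upright loading coil, a cylinder 37 mm across: copper winding between a black bottom flange and a green cap; 76 mm tall (second tallest); 50 to 150 g, rigid, may be gripped anywhere on its side; origin at the centre of its underside, z up along its axis
- coil_yellow: upright loading coil, a cylinder 37 mm across: copper winding between a black bottom flange and a yellow cap; 60 mm tall (third tallest); 50 to 150 g, rigid, may be gripped anywhere on its side; origin at the centre of its underside, z up along its axis
- coil_white: upright loading coil, a cylinder 37 mm across: copper winding between a black bottom flange and a white cap; 44 mm tall (the shortest); 50 to 150 g, rigid, may be gripped anywhere on its side; origin at the centre of its underside, z up along its axis
- pad_a: black round rubber pad, 50 mm across, 3 mm thick, on the 6 mm thick aluminium strip, its upper face 9 mm above the desk; fixed; origin at the centre of its underside, 6 mm above the desk; pad_a, pad_b, pad_c, pad_d lie in this order in one straight row, 70 mm centre to centre; its y axis points along the row from pad_d towards pad_a. An end pad.
- pad_b: black round rubber pad, 50 mm across, 3 mm thick, on the 6 mm thick aluminium strip, its upper face 9 mm above the desk; fixed; origin at the centre of its underside, 6 mm above the desk; pad_a, pad_b, pad_c, pad_d lie in this order in one straight row, 70 mm centre to centre; its y axis points along the row from pad_d towards pad_a. An inner pad, next to pad_a.
- pad_c: black round rubber pad, 50 mm across, 3 mm thick, on the 6 mm thick aluminium strip, its upper face 9 mm above the desk; fixed; origin at the centre of its underside, 6 mm above the desk; pad_a, pad_b, pad_c, pad_d lie in this order in one straight row, 70 mm centre to centre; its y axis points along the row from pad_d towards pad_a. An inner pad, next to pad_d.
- pad_d: black round rubber pad, 50 mm across, 3 mm thick, on the 6 mm thick aluminium strip, its upper face 9 mm above the desk; fixed; origin at the centre of its underside, 6 mm above the desk; pad_a, pad_b, pad_c, pad_d lie in this order in one straight row, 70 mm centre to centre; its y axis points along the row from pad_d towards pad_a. An end pad.
- red_post: red round post, 24 mm across and 22 mm tall, fixed at one end of the strip (which end varies), in line with the pads, 53 mm beyond the centre of the nearest end pad (pad_a or pad_d); the other end has a like grey post; origin at the centre of its underside, 6 mm above the desk
- bottle: amber glass bottle with black cap and white label, 42 mm across, 85 mm tall, standing loose among the coils; a bystander; origin at the centre of its underside

How it is judged (in metres and radians):
At the end, for the whole second after the job is handed in: Each coil stands upright (within 0.1 rad) and at rest on its own pad, within 12 mm of the pad's centre, heights falling from the pad next to the red post to the far end; all are released (((horizontal distance between red_post and pad_a below 0.09 m and horizontal distance between coil_blue and pad_a below 0.012 m and z of coil_blue in the frame of pad_a below 0.008 m and horizontal distance between coil_green and pad_b below 0.012 m and z of coil_green in the frame of pad_b below 0.008 m and horizontal distance between coil_yellow and pad_c below 0.012 m and z of coil_yellow in the frame of pad_c below 0.008 m and horizontal distance between coil_white and pad_d below 0.012 m and z of coil_white in the frame of pad_d below 0.008 m) or (horizontal distance between red_post and pad_d below 0.09 m and horizontal distance between coil_blue and pad_d below 0.012 m and z of coil_blue in the frame of pad_d below 0.008 m and horizontal distance between coil_green and pad_c below 0.012 m and z of coil_green in the frame of pad_c below 0.008 m and horizontal distance between coil_yellow and pad_b below 0.012 m and z of coil_yellow in the frame of pad_b below 0.008 m and horizontal distance between coil_white and pad_a below 0.012 m and z of coil_white in the frame of pad_a below 0.008 m)) and angle between each of coil_blue, coil_green, coil_yellow, coil_white's own z axis and vertical below 0.1 rad and linear speed of each of coil_blue, coil_green, coil_yellow, coil_white below 0.02 m/s); the robot touches nothing.
It fails at once if the amber bottle is tipped over or pushed more than 30 mm (angle between bottle's own z axis and vertical above 0.5 rad or distance of bottle from where it was at the start of the episode above 0.03 m).
It also fails if it takes over 115 s, if anything falls off the work surface, if the arm or the gripper's body presses on something with over 40 N, if the wrist force passes 120 N, or if a joint passes its speed limit or range.

ROBOT

A 6-joint arm with a two-finger parallel gripper is mounted at the origin on the work surface. World frame = base frame: x ahead of the robot, y to its left, z up, the work surface at z = 0. Lengths are in mm, angles in rad, forces in N, time in s.
With the tool pointing down it reaches from about 275 to 725 mm from the base axis. Payload 5.6 kg.
Tool frame: the origin (TCP) lies on the front face of the gripper's body, between the roots of the fingers; the fingertips stand 73 mm ahead of it and the grasp point (between the pads) lies 54 mm ahead of it; z points along the fingers, y is the line along which they close (so a half turn about z gives the same grasp; the last joint's range is limited). The gripper opens to 85 mm and grips with 20 to 120 N. Pads are 22 mm wide; open, the fingers measure 114 mm over their backs; the gripper's body (76 mm by 85 mm) begins 54 mm behind the grasp point. The pads swing forward as they close: fully open they stand 13 mm farther back than shut.
Start: joints at [-1.058, 0.255, 0.108, 0, -1.424, -0.285], TCP at [124.23, -535.78, 303.883] pointing down, gripper open.
Joint ranges: [-2.95, 2.95], [-1.21, 1.97], [-1.09, 1.5], [-2.87, 1.71], [-2.94, -0.07], [-3.05, 3.05]. Speed limits (rad/s): [2.57, 2.57, 3.14, 3.14, 3.14, 3.14].

INTERFACE

Orientations are given as a 3x3 rotation matrix whose columns are the frame's x, y, z axes.
In Python, from workcell import observe, optics, manip gives the robot as it stands.
- The arm moves only by the tool step_arm, never from a script. Its argument "deltas" is a list of rows, each a list of 3 entries, a list of its own where there are three numbers: the shift along the tool's x, y, z in m, then the turn about the tool's z in degrees, then the opening, from -1 (shut) to 1 (fully open). A call has 1 to 5 rows; each row shifts and turns the commanded pose from where the row before left it, along the tool's axes as they then stand; what a row does not reach is not made up. A row lasts 1/10 s, in which the tool goes at most 50 mm and 8.59 degrees, less where a joint would pass 70% of its speed; a pose out of reach is approached as far as the arm can. A call is refused whole if a number of a shift passes 0.05 or a number of a turn 8.59, either way. A call with a gripper value outside its range is refused whole. The fingers move at their own pace and stop on an object; "grip_force" is the grip in N (left out, the last holds). Time passes only in rows, so rows that do not move let the fingers close. It gives the time, the measured TCP pose, the force, the opening and the grip force at its end, in the units of the state.
- observe(): the state, without advancing time (a new reading comes with each control period).
- optics.camera(name): name is "scene" or "top" or "wrist"; returns a dict with "pixels" (400x640x3 uint8, red, green, blue), "camera_matrix" (3x3 intrinsics, pixels), "R" (3x3) and "t" (3): a world point X has camera coordinates R X + t. Camera axes: x right, y down, z forward; pixel columns grow to the right and rows downward; lengths in mm; the calibration is good to about 2 mm. The wrist camera is an equidistant fisheye: a pixel r from the principal point sees the ray r / f radians off the axis. A picture is of the moment at which its call begins. There is no depth.
- manip.sign_off(): hands the job in; it is judged then, once.
The state is a dict: "time": time; "joints": joint angles; "qvel": joint speeds; "joint_torque": joint torques, N m; "tool_pos": TCP position; "tcp_rot": TCP orientation; "contact_force": force on the tool from outside, world axes, zero at the start; "torque": the same for the moment, N m; "opening": finger opening in mm; "gripper_force": force on a finger pad.
Only numpy, scipy, OpenCV 4.12 (cv2) and the standard library are available. Lean on these libraries where they do the work, as an engineer would, in place of code of your own. Each camera call takes 0.05 s, during which the arm holds its last target. There are 200 camera calls.

## Working session

There is one attempt and no reset: what is moved stays moved. The work goes in short steps, Python scripts to look and compute and a tool call to move; the robot and the scene stay as the last step left them, time stands still between calls to the robot, and variables do not carry over. Pictures are saved under pics/ and viewed, at most 14 in all, crops included, and the job is handed in when it is done.

Besides the shell and the picture viewer there is one more tool, called after ">>>" in YAML: its name, and indented under it one key for each argument. step_arm: Moves the arm, as the interface text tells. Its arguments: {"type":"object","properties":{"deltas":{"type":"array","items":{"type":"array"}},"grip_force":{"type":"number"}},"required":["deltas"]}

```bash
mkdir -p pics
python3 - <<'E'
from workcell import observe, optics, manip
import cv2,numpy as np
s=observe();print(s)
for n in("scene","top"):
    c=optics.camera(n);cv2.imwrite(f"pics/{n}0.png",c["pixels"][:,:,::-1]);print(n,c["camera_matrix"],c["R"],c["t"])
    np.savez(f"{n}0.npz",**c)
E
```

```text
{'time': 0.0, 'joints': array([-1.05838793e+00,  2.55723149e-01,  1.06996816e-01, -4.77880895e-04,
       -1.42389595e+00, -2.84603177e-01]), 'qvel': array([ 1.55425465e-04,  1.07589890e-03,  1.05472086e-03, -5.29744001e-05,
       -1.11689692e-03,  8.75787111e-04]), 'joint_torque': array([ 1.14112040e-04, -3.86631095e+01,  2.37942553e+01,  5.36513105e+00,
       -6.01078500e-03, -1.34633885e-05]), 'tool_pos': array([ 124.19273558, -535.42166401,  303.00470835]), 'tcp_rot': array([[-9.74180289e-01, -2.25770970e-01, -4.83196064e-04],
       [-2.25771479e-01,  9.74178585e-01,  1.82319364e-03],
       [ 5.90950611e-05,  1.88521120e-03, -9.99998221e-01]]), 'contact_force': array([-0.2093908 ,  0.01701516, -0.03801947]), 'torque': array([-0.02193259, -0.01004135, -0.05094808]), 'gripper_force': 0.0, 'opening': 85.21209847557115}
scene [[387.00748978   0.         324.62619882]
 [  0.         387.00748978 192.06588031]
 [  0.           0.           1.        ]] [[-0.38834489  0.92151237  0.00178866]
 [ 0.62586354  0.26517586 -0.73346887]
 [-0.67637495 -0.28371943 -0.67972069]] [ 173.54181223 -274.3987414  1127.56582903]
top [[472.07835856   0.         316.84441986]
 [  0.         472.07835856 197.54287773]
 [  0.           0.           1.        ]] [[-0.0541746  -0.9985235   0.00399133]
 [-0.97511946  0.05204348 -0.21548437]
 [ 0.21495848 -0.01556581 -0.97649913]] [ 25.70518129 527.27755962 766.98421768]
```

View pics/top0.png

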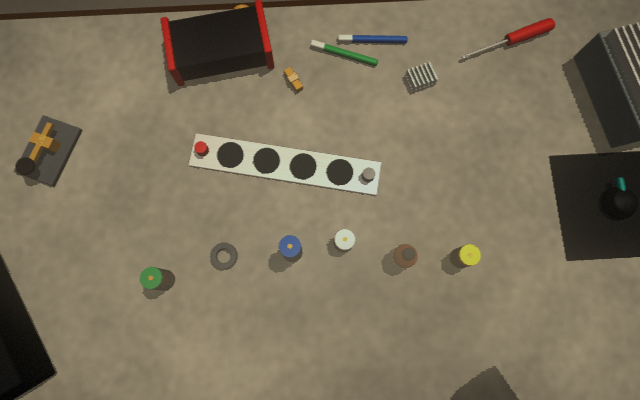

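View pics/scene0.png

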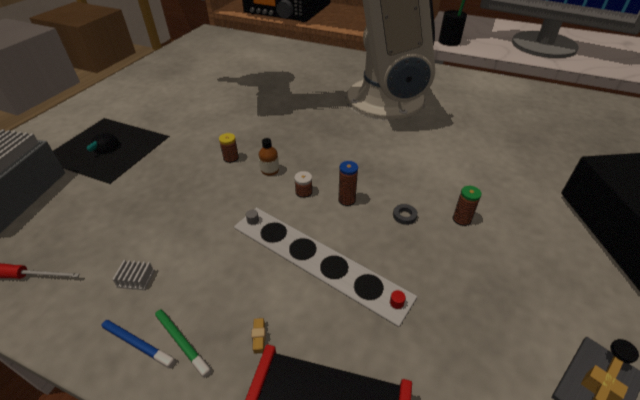

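Top view: red post at (201,148), pads at (230,154), (266,160), (303,166) and (340,172), and the grey post at (368,174). The caps are green (151,278), blue (290,247), white (345,240) and yellow (470,255), with the bottle at (405,256). The scene view shows everything upright, plus a black ring lying between blue and green.

```bash
cat > h.py <<'E'
import cv2,numpy as np
from workcell import observe, optics
H=dict(blue=92,green=76,yellow=60,white=44)
def ray(c,u,v,z):
    R,t=np.array(c["R"]),np.array(c["t"]);d=R.T@np.linalg.inv(c["camera_matrix"])@[u,v,1];o=-R.T@t
    return (o+d*(z-o[2])/d[2])[:2]
def px(c,X):
    p=np.array(c["camera_matrix"])@(np.array(c["R"])@X+np.array(c["t"]));return p[:2]/p[2]
def hsvmask(c,name):
    hs=cv2.cvtColor(np.ascontiguousarray(c["pixels"]),cv2.COLOR_RGB2HSV)
    lo,hi=dict(blue=((105,110,50),(125,255,255)),green=((45,110,40),(80,255,255)),yellow=((24,150,90),(33,255,255)),white=((20,0,150),(100,45,255)),dark=((0,0,0),(180,255,60)))[name]
    return cv2.inRange(hs,lo,hi)
def blobs(m,amin=60):
    cs,_=cv2.findContours(m,cv2.RETR_EXTERNAL,cv2.CHAIN_APPROX_NONE)
    out=[]
    for k in cs:
        a=cv2.contourArea(k)
        if a>amin:
            h=cv2.convexHull(k);e=cv2.fitEllipse(h) if len(h)>5 else cv2.minAreaRect(k);out.append((a,e[0],e[1]))
    return out
def find(c,name,roi=None,z0=0):
    m=hsvmask(c,name)
    if roi is not None:
        q=np.zeros_like(m);q[roi[1]:roi[3],roi[0]:roi[2]]=255;m&=q
    return [(round(a),np.round(p,1),np.round(s,1),np.round(ray(c,*p,9 if name=="dark" else H[name]+z0),1)) for a,p,s in blobs(m)]
E
python3 - <<'E'
from h import *
for n,r in(("top",(130,130,500,300)),("scene",(200,120,500,320))):
    c=dict(np.load(n+"0.npz"))
    for k in("blue","green","yellow","white","dark"):
        for b in find(c,k,r):print(n,k,*b)
c=dict(np.load("top0.npz"));print("bottle",ray(c,406,255,85), "ring",ray(c,223,256,5))
E
```

```text
top blue 136 [289. 243.] [14.2 20. ] [446.7  47.6]
top green 322 [150.5 277.4] [19.9 22. ] [404.2 277.6]
top yellow 308 [469.6 254.4] [19.7 21.4] [ 414.8 -256.3]
top white 304 [344.6 238.9] [20.1 20.7] [454.6 -47.2]
top white 5605 [284.8 163.9] [ 41.7 253.6] [596.   51.4]
top dark 434 [339.6 171.8] [24.1 24.6] [585.6 -48.8]
top dark 434 [302.9 166.2] [24.  24.4] [600.1  19.5]
top dark 432 [266.3 160.5] [23.9 24.6] [614.9  87.8]
top dark 435 [230.  154.5] [23.6 24.9] [630.4 155.8]
scene blue 160 [348.2 167. ] [12.5 17.8] [447.7  49.6]
scene green 198 [470.7 192.8] [14.1 19.3] [411.5 279.2]
scene yellow 92 [226.4 137.5] [ 8.8 15.1] [ 418.8 -253.1]
scene dark 532 [368.3 286.6] [24.8 28.9] [634.6 158.3]
scene dark 467 [334. 267.] [22.9 27.3] [619.8  90.6]
scene dark 406 [302.2 248.7] [20.9 26.2] [604.7  22.2]
scene dark 359 [273.3 232.1] [19.4 25.3] [589.9 -45.6]
scene dark 347 [404.9 214.4] [19.2 24.7] [446.6 173.3]
scene dark 464 [466.4 208. ] [24.1 38.8] [380.3 283.6]
scene dark 168 [305.2 188.6] [16.9 21.5] [454.7 -41.6]
scene dark 546 [349.6 186.4] [28.6 39.1] [411.2  43.1]
scene dark 248 [233.  151.5] [21.6 26.8] [ 403.  -255.2]
scene dark 78 [266.4 143.2] [10.2 11.6] [ 342.2 -198.6]
scene dark 86 [408.8 121.6] [12.7 28.5] [110.9  98.9]
bottle [ 417.44731205 -143.32562092] ring [440.34243853 171.90631855]
```

>>> step_arm:
  deltas:
    - [[0,0,0],-8.5,1]
    - [[0,0,0],-8.5,1]
    - [[0,0,0],-8.5,1]
    - [[0,0,0],-8.5,1]
    - [[0,0,0],-8.5,1]
  grip_force: 30

```text
time: 0.6
tool_pos: [124.2, -535.6, 303.3]
tcp_rot: [[-0.561, -0.828, -0.0], [-0.828, 0.561, 0.001], [-0.001, 0.001, -1.0]]
contact_force: [0.1, -0.7, 0.4]
opening: 85.3
gripper_force: 0.0
```

>>> step_arm:
  deltas:
    - [[0,0,0],-8.5,1]
    - [[0,0,0],-8.5,1]
    - [[0,0,0],-5,1]
    - [[0,0,0],0,1]

```text
time: 1.0
tool_pos: [124.2, -535.6, 303.4]
tcp_rot: [[-0.215, -0.977, -0.0], [-0.977, 0.215, 0.001], [-0.001, 0.001, -1.0]]
contact_force: [0.2, 0.3, -0.5]
opening: 85.3
gripper_force: 0.0
```

```bash
cat >> h.py <<'E'
OFF=np.array([2.2,1.3])
C=dict(blue=(444.5,48.5),green=(407,278.9),yellow=(417,-255),white=(456.8,-46))
P=dict(blue=(632.6,157.1),green=(617.1,89.1),yellow=(602.3,20.8),white=(587.8,-47.5))
def go(X):
    s=observe();d=s["tcp_rot"].T@(np.array(X,float)-s["tool_pos"])
    y=np.degrees(np.arctan2(s["tcp_rot"][1,1],s["tcp_rot"][0,1]))
    print("t",round(s["time"],2),"pos",np.round(s["tool_pos"],1),"yaw",round(y,2),"delta",np.round(d,1),"open",round(s["opening"],1),"F",np.round(s["contact_force"],1))
E
python3 - <<'E'
from h import *
go((*C["yellow"],200))
c=dict(np.load("top0.npz"))
m=cv2.cvtColor(c["pixels"],cv2.COLOR_RGB2HSV)
m=cv2.inRange(m,(100,70,30),(130,255,255));m[:220]=0;m[270:]=0;m[:,:270]=0;m[:,310:]=0
for a,p,s in blobs(m):print(a,p,s,ray(c,*p,92))
E
```

```text
t 1.0 pos [ 124.2 -535.6  303.4] yaw 167.59 delta [-336.9 -225.7  103.6] open 85.3 F [ 0.2  0.3 -0.5]
333.0 (289.39031982421875, 245.80108642578125) (21.109073638916016, 21.501327514648438) [442.04040466  47.05788223]
```

>>> step_arm:
  deltas:
    - [[-0.034,-0.0226,0.01],0,1]
    - [[-0.034,-0.0226,0.01],0,1]
    - [[-0.034,-0.0226,0.01],0,1]
    - [[-0.034,-0.0226,0.01],0,1]
    - [[-0.034,-0.0226,0.01],0,1]

```text
time: 1.5
tool_pos: [272.0, -392.8, 253.4]
tcp_rot: [[-0.219, -0.976, 0.0], [-0.976, 0.219, 0.0], [-0.0, -0.0, -1.0]]
contact_force: [0.3, -0.6, 0.4]
opening: 85.5
gripper_force: 0.0
```

>>> step_arm:
  deltas:
    - [[-0.034,-0.0226,0.01],0,1]
    - [[-0.034,-0.0226,0.01],0,1]
    - [[-0.034,-0.0226,0.01],0,1]
    - [[-0.034,-0.0226,0.01],0,1]
    - [[-0.031,-0.0226,0.01],0,1]

```text
time: 2.0
tool_pos: [418.5, -253.8, 203.5]
tcp_rot: [[-0.218, -0.976, 0.0], [-0.976, 0.218, 0.0], [-0.0, -0.0, -1.0]]
contact_force: [-0.1, -1.5, -0.0]
opening: 85.3
gripper_force: 0.0
```

>>> step_arm:
  deltas:
    - [[0,0,0],0,1]
    - [[0,0,0],0,1]

```text
time: 2.2
tool_pos: [417.8, -254.8, 203.4]
tcp_rot: [[-0.216, -0.976, -0.001], [-0.976, 0.216, 0.0], [0.0, 0.001, -1.0]]
contact_force: [-0.3, -0.8, 0.4]
opening: 85.1
gripper_force: 0.0
```

Run:
```python
from h import *
go((*C["yellow"],90))
c=optics.camera("wrist");cv2.imwrite("pics/w1.png",c["pixels"][:,:,::-1])
def fish(c,X):
    p=np.array(c["R"])@X+np.array(c["t"]);K=np.array(c["camera_matrix"]);r=np.hypot(*p[:2]);th=np.arctan2(r,p[2])
    return K[:2,2]+K[0,0]*th*p[:2]/r
print(fish(c,np.array([*C["yellow"],60.])))
```

```text
t 2.2 pos [ 417.8 -254.8  203.4] yaw 167.54 delta [  0.3   0.5 113.4] open 85.1 F [-0.3 -0.8  0.4]
[323.78803737 215.18670527]
```

View pics/w1.png

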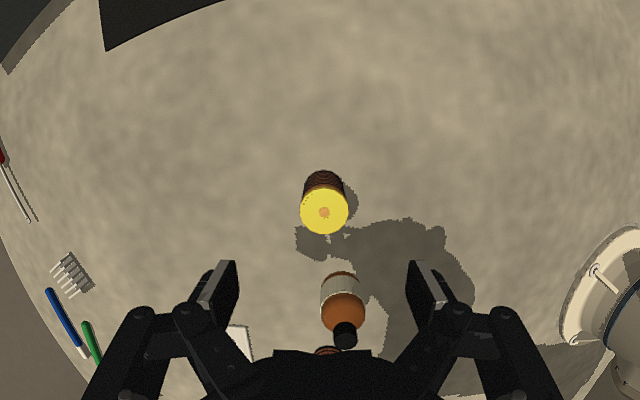

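The wrist view has the yellow cap at about (324,211) against a prediction of (324,215), so the calibration agrees within a few mm. Next I descend and grip.

>>> step_arm:
  deltas:
    - [[0,0,0.03],0,1]
    - [[0,0,0.03],0,1]
    - [[0,0,0.03],0,1]
    - [[0,0,0.023],0,1]
    - [[0,0,0],0,1]

```text
time: 2.75
tool_pos: [414.9, -255.7, 88.5]
tcp_rot: [[-0.219, -0.976, -0.006], [-0.976, 0.219, 0.002], [-0.001, 0.006, -1.0]]
contact_force: [-0.4, -1.0, 0.3]
opening: 85.5
gripper_force: 0.0
```

>>> step_arm:
  deltas:
    - [[0,0,0],0,-1]
    - [[0,0,0],0,-1]
    - [[0,0,0],0,-1]
    - [[0,0,0],0,-1]
    - [[0,0,0],0,-1]

```text
time: 3.25
tool_pos: [418.0, -255.7, 92.1]
tcp_rot: [[-0.215, -0.977, 0.002], [-0.977, 0.215, -0.001], [0.001, -0.002, -1.0]]
contact_force: [-1.7, 0.6, 7.4]
opening: 35.7
gripper_force: 29.3
```

>>> step_arm:
  deltas:
    - [[0,0,0],0,-1]
    - [[0,0,0],0,-1]
    - [[0,0,0],0,-1]

```text
time: 3.55
tool_pos: [418.0, -255.7, 92.1]
tcp_rot: [[-0.215, -0.977, 0.001], [-0.977, 0.215, -0.001], [0.001, -0.002, -1.0]]
contact_force: [-1.8, -0.1, 7.4]
opening: 35.9
gripper_force: 29.3
```

>>> step_arm:
  deltas:
    - [[0,0,-0.02],0,-1]
    - [[0,0,-0.04],0,-1]
    - [[0,0,-0.04],0,-1]
    - [[-0.02,-0.008,0],0,-1]
    - [[-0.036,-0.0144,0],0,-1]

```text
time: 4.05
tool_pos: [451.7, -206.0, 192.7]
tcp_rot: [[-0.218, -0.976, 0.004], [-0.976, 0.218, -0.0], [-0.0, -0.004, -1.0]]
contact_force: [0.4, 0.6, -0.8]
opening: 35.2
gripper_force: 30.4
```

>>> step_arm:
  deltas:
    - [[-0.036,-0.0144,0],0,-1]
    - [[-0.036,-0.0144,0],0,-1]
    - [[-0.036,-0.0144,0],0,-1]
    - [[-0.036,-0.0144,0],0,-1]
    - [[-0.036,-0.0144,0],0,-1]

```text
time: 4.55
tool_pos: [561.2, -43.7, 191.0]
tcp_rot: [[-0.215, -0.977, 0.0], [-0.977, 0.215, 0.0], [-0.0, -0.0, -1.0]]
contact_force: [1.0, -0.2, 0.4]
opening: 35.6
gripper_force: 30.4
```

>>> step_arm:
  deltas:
    - [[-0.036,-0.0144,0],0,-1]
    - [[-0.036,-0.0125,0],0,-1]
    - [[0,0,0],0,-1]
    - [[0,0,0],0,-1]

```text
time: 4.95
tool_pos: [602.4, 20.1, 190.4]
tcp_rot: [[-0.214, -0.977, -0.001], [-0.977, 0.214, -0.0], [0.0, 0.001, -1.0]]
contact_force: [-0.3, -0.2, -0.0]
opening: 35.4
gripper_force: 30.4
```

Run:
```python
from h import *
go((*P["yellow"],99))
for n in("scene","top"):
    c=optics.camera(n);cv2.imwrite(f"pics/{n}1.png",c["pixels"][:,:,::-1])
    z=observe()["tool_pos"][2]-92
    print(n,z,find(c,"yellow",None,z),find(c,"white"))
```

```text
t 4.95 pos [602.4  20.1 190.4] yaw 167.63 delta [-0.7  0.2 91.4] open 35.4 F [-0.3 -0.2 -0. ]
scene 98.59321338938003 [] []
top 98.8281363992827 [] [(306, array([344.6, 238.9]), array([20.2, 20.6]), array([454.6, -47.2])), (2124, array([340.2, 173.3]), array([ 40.5, 102.9]), array([573.1, -47.1])), (1614, array([240.4, 155.1]), array([ 35.4, 116.9]), array([616.7, 131. ]))]
```

View pics/scene1.png

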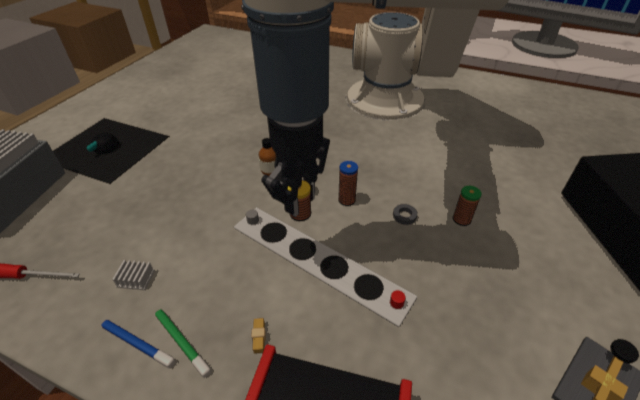

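The coil is held upright at about (300,205) in the scene view, above the strip. I lower it now.

>>> step_arm:
  deltas:
    - [[0,0,0.03],0,-1]
    - [[0,0,0.03],0,-1]
    - [[0,0,0.02],0,-1]
    - [[0,0,0.005],0,-1]
    - [[0,0,0],0,-1]

```text
time: 5.55
tool_pos: [602.0, 18.4, 105.8]
tcp_rot: [[-0.216, -0.976, -0.001], [-0.976, 0.216, -0.001], [0.001, 0.001, -1.0]]
contact_force: [0.0, -0.7, -0.8]
opening: 35.5
gripper_force: 30.4
```

>>> step_arm:
  deltas:
    - [[0,0,0.002],0,-1]
    - [[0,0,0.001],0,-1]
    - [[0,0,0.0],0,-1]
    - [[0,0,0],0,-1]

```text
time: 5.95
tool_pos: [602.6, 19.3, 103.5]
tcp_rot: [[-0.216, -0.977, 0.001], [-0.977, 0.216, 0.0], [-0.0, -0.001, -1.0]]
contact_force: [0.4, -0.1, -1.4]
opening: 35.6
gripper_force: 30.4
```

>>> step_arm:
  deltas:
    - [[0,0,0.001],0,-1]
    - [[0,0,0.001],0,-1]
    - [[0,0,0],0,-1]
    - [[0,0,0],0,-1]

```text
time: 6.35
tool_pos: [602.5, 19.3, 101.2]
tcp_rot: [[-0.215, -0.977, 0.0], [-0.977, 0.215, 0.0], [-0.0, -0.0, -1.0]]
contact_force: [-1.1, 0.2, 3.5]
opening: 35.6
gripper_force: 30.4
```

>>> step_arm:
  deltas:
    - [[0,0,0],0,-0.2]
    - [[0,0,0],0,0.1]
    - [[0,0,0],0,0.5]
    - [[0,0,0],0,1]
    - [[0,0,0],0,1]

```text
time: 6.85
tool_pos: [602.4, 19.2, 100.7]
tcp_rot: [[-0.216, -0.976, -0.0], [-0.976, 0.216, -0.0], [0.0, 0.0, -1.0]]
contact_force: [0.4, -0.1, 0.1]
opening: 85.2
gripper_force: 0.0
```

>>> step_arm:
  deltas:
    - [[0,0,0],0,1]
    - [[0,0,-0.02],0,1]
    - [[0,0,-0.04],0,1]
    - [[0,0,-0.04],0,1]
    - [[0,0,0],0,1]

```text
time: 7.35
tool_pos: [605.3, 19.3, 207.7]
tcp_rot: [[-0.215, -0.977, 0.012], [-0.977, 0.215, 0.001], [-0.004, -0.011, -1.0]]
contact_force: [-0.1, 0.5, 0.1]
opening: 85.0
gripper_force: 0.0
```

Run:
```python
from h import *
go((*C["blue"],200))
for n in("scene","top"):
    c=optics.camera(n);cv2.imwrite(f"pics/{n}2.png",c["pixels"][:,:,::-1])
    print(n,find(c,"yellow",None,9))
```

```text
t 7.35 pos [605.3  19.3 207.7] yaw 167.6 delta [  6.  163.4   5.8] open 85.0 F [-0.1  0.5  0.1]
scene [(220, array([300.2, 225.7]), array([15.2, 19.7]), array([603.3,  20.1]))]
top [(108, array([307.6, 158. ]), array([10.6, 17.9]), array([597.1,   9.8]))]
```

>>> step_arm:
  deltas:
    - [[0.001,0.02,0],0,1]
    - [[0.002,0.041,0],0,1]
    - [[0.002,0.041,0],0,1]
    - [[0.001,0.041,0],0,1]
    - [[0,0.02,0],0,1]

```text
time: 7.95
tool_pos: [438.4, 48.1, 199.5]
tcp_rot: [[-0.215, -0.976, -0.003], [-0.977, 0.216, -0.001], [0.001, 0.003, -1.0]]
contact_force: [0.4, -0.5, -0.4]
opening: 85.5
gripper_force: 0.0
```

>>> step_arm:
  deltas:
    - [[0,0,0],0,1]
    - [[0,0,0],0,1]
    - [[0,0,0],0,1]

```text
time: 8.25
tool_pos: [442.4, 48.4, 200.4]
tcp_rot: [[-0.216, -0.976, -0.001], [-0.976, 0.216, -0.0], [0.001, 0.001, -1.0]]
contact_force: [0.0, -0.0, 0.8]
opening: 85.5
gripper_force: 0.0
```

Run:
```python
from h import *
go((*C["blue"],109))
```

```text
t 8.25 pos [442.4  48.4 200.4] yaw 167.54 delta [-0.6 -2.1 91.4] open 85.5 F [ 0.  -0.   0.8]
```

>>> step_arm:
  deltas:
    - [[0,-0.002,0.02],0,1]
    - [[0,0,0.03],0,1]
    - [[0,0,0.03],0,1]
    - [[0,0,0.011],0,1]
    - [[0,0,0],0,1]

```text
time: 8.75
tool_pos: [443.3, 47.3, 107.6]
tcp_rot: [[-0.217, -0.976, -0.005], [-0.976, 0.217, -0.002], [0.003, 0.004, -1.0]]
contact_force: [0.0, 0.3, -0.3]
opening: 85.1
gripper_force: 0.0
```

>>> step_arm:
  deltas:
    - [[0,0,0],0,-1]
    - [[0,0,0],0,-1]
    - [[0,0,0],0,-1]
    - [[0,0,0],0,-1]
    - [[0,0,0],0,-1]

```text
time: 9.25
tool_pos: [444.4, 48.2, 110.6]
tcp_rot: [[-0.215, -0.977, 0.002], [-0.977, 0.215, 0.0], [-0.001, -0.001, -1.0]]
contact_force: [-0.5, 0.2, 4.4]
opening: 35.2
gripper_force: 30.4
```

>>> step_arm:
  deltas:
    - [[0,0,0],0,-1]
    - [[0,0,0],0,-1]
    - [[0,0,0],0,-1]

```text
time: 9.55
tool_pos: [444.4, 48.2, 110.6]
tcp_rot: [[-0.215, -0.977, 0.002], [-0.977, 0.215, 0.0], [-0.001, -0.001, -1.0]]
contact_force: [-1.4, -0.4, 6.4]
opening: 35.0
gripper_force: 30.5
```

Run:
```python
from h import *
go((*P["blue"],230))
```

```text
t 9.55 pos [444.4  48.2 110.6] yaw 167.58 delta [-146.9 -160.6 -119. ] open 35.0 F [-1.4 -0.4  6.4]
```

>>> step_arm:
  deltas:
    - [[0,0,-0.03],0,-1]
    - [[0,0,-0.04],0,-1]
    - [[0,0,-0.04],0,-1]
    - [[-0.02,-0.02,0],0,-1]
    - [[-0.03,-0.032,0],0,-1]

```text
time: 10.05
tool_pos: [505.3, 85.7, 221.7]
tcp_rot: [[-0.216, -0.976, 0.002], [-0.976, 0.216, 0.002], [-0.003, -0.002, -1.0]]
contact_force: [-0.1, 0.2, -0.6]
opening: 34.7
gripper_force: 30.4
```

>>> step_arm:
  deltas:
    - [[-0.03,-0.032,0],0,-1]
    - [[-0.03,-0.032,0],0,-1]
    - [[-0.026,-0.03,0],0,-1]
    - [[-0.011,-0.014,0],0,-1]
    - [[0,0,0],0,-1]

```text
time: 10.55
tool_pos: [632.9, 158.1, 217.3]
tcp_rot: [[-0.215, -0.977, -0.003], [-0.977, 0.215, -0.001], [0.001, 0.003, -1.0]]
contact_force: [0.1, -0.8, -2.4]
opening: 34.8
gripper_force: 30.5
```

>>> step_arm:
  deltas:
    - [[0,0,0],0,-1]
    - [[0,0,0],0,-1]

```text
time: 10.75
tool_pos: [631.1, 156.7, 219.7]
tcp_rot: [[-0.216, -0.976, -0.001], [-0.976, 0.216, -0.0], [0.0, 0.001, -1.0]]
contact_force: [-0.2, 0.2, -2.0]
opening: 34.9
gripper_force: 30.5
```

Run:
```python
from h import *
go((*P["blue"],119.6))
```

```text
t 10.75 pos [631.1 156.7 219.7] yaw 167.54 delta [ -0.7  -1.5 100.1] open 34.9 F [-0.2  0.2 -2. ]
```

>>> step_arm:
  deltas:
    - [[-0.0015,-0.0015,0.03],0,-1]
    - [[0,0,0.03],0,-1]
    - [[0,0,0.025],0,-1]
    - [[0,0,0.01],0,-1]
    - [[0,0,0],0,-1]

```text
time: 11.25
tool_pos: [632.6, 157.7, 124.0]
tcp_rot: [[-0.216, -0.976, -0.002], [-0.976, 0.216, -0.001], [0.002, 0.002, -1.0]]
contact_force: [0.5, 1.1, -1.8]
opening: 35.0
gripper_force: 30.5
```

>>> step_arm:
  deltas:
    - [[0,0,0],0,-1]
    - [[0,0,0.001],0,-1]
    - [[0,0,0.001],0,-1]
    - [[0,0,0],0,-1]
    - [[0,0,0],0,-1]

```text
time: 11.75
tool_pos: [633.7, 158.3, 123.2]
tcp_rot: [[-0.216, -0.976, 0.0], [-0.976, 0.216, 0.0], [-0.0, -0.0, -1.0]]
contact_force: [0.5, -0.3, -0.9]
opening: 35.2
gripper_force: 30.5
```

>>> step_arm:
  deltas:
    - [[0,0,0.0015],0,-1]
    - [[0,0,0.001],0,-1]
    - [[0,0,0.001],0,-1]
    - [[0,0,0],0,-1]
    - [[0,0,0],0,-1]

```text
time: 12.25
tool_pos: [633.6, 158.3, 119.7]
tcp_rot: [[-0.215, -0.977, 0.0], [-0.977, 0.215, 0.0], [-0.0, -0.0, -1.0]]
contact_force: [-1.8, -0.5, 2.0]
opening: 34.9
gripper_force: 30.9
```

>>> step_arm:
  deltas:
    - [[0,0,0],0,-0.2]
    - [[0,0,0],0,0.1]
    - [[0,0,0],0,0.5]
    - [[0,0,0],0,1]
    - [[0,0,0],0,1]

```text
time: 12.75
tool_pos: [633.7, 158.2, 119.2]
tcp_rot: [[-0.216, -0.976, 0.0], [-0.976, 0.216, -0.0], [0.0, -0.0, -1.0]]
contact_force: [-1.0, 0.0, -0.2]
opening: 85.2
gripper_force: 0.0
```

>>> step_arm:
  deltas:
    - [[0,0,0],0,1]
    - [[0,0,-0.02],0,1]
    - [[0,0,-0.04],0,1]
    - [[0,0,-0.03],0,1]
    - [[0,0,0],0,1]

```text
time: 13.25
tool_pos: [635.8, 158.7, 215.3]
tcp_rot: [[-0.215, -0.977, 0.01], [-0.977, 0.215, 0.003], [-0.005, -0.009, -1.0]]
contact_force: [0.4, 0.3, 0.7]
opening: 85.7
gripper_force: 0.0
```

Run:
```python
from h import *
go((*C["green"],200))
for n in("scene","top"):
    c=optics.camera(n);cv2.imwrite(f"pics/{n}3.png",c["pixels"][:,:,::-1])
    print(n,find(c,"yellow",None,9),find(c,"blue",None,9),find(c,"green",(100,180,500,300)))
```

```text
t 13.25 pos [635.8 158.7 215.3] yaw 167.58 delta [-68.1 249.4  13.4] open 85.7 F [0.4 0.3 0.7]
scene [(220, array([300.2, 225.7]), array([15.2, 19.7]), array([603.3,  20.1]))] [(485, array([130.4, 338.6]), array([10.5, 82.8]), array([883.5, -79.8])), (292, array([373.1, 252.9]), array([20.2, 22.8]), array([636.1, 158.8]))] [(199, array([470.8, 192.9]), array([14.1, 19.6]), array([411.7, 279.4]))]
top [(282, array([303., 157.]), array([19.5, 20.2]), array([599.4,  17.7]))] [(291, array([220.2, 138. ]), array([19.7, 20.5]), array([630.5, 156.3])), (210, array([379.2,  37.7]), array([12.8, 55.2]), array([ 804.4, -129.1]))] [(330, array([150.7, 277.5]), array([20.1, 22.1]), array([404.1, 277.5]))]
```

View pics/scene3.png

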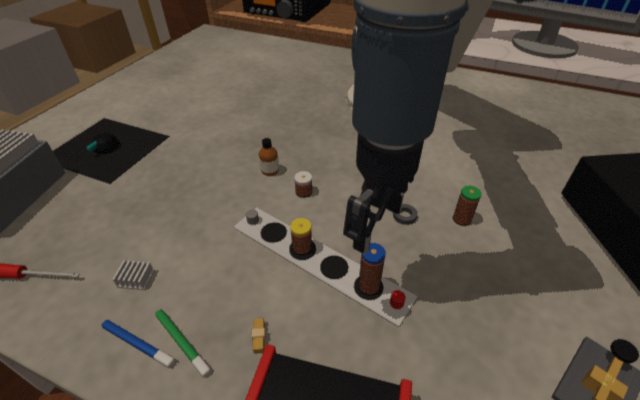

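Yellow at (300,226) and blue at (373,253) stand on their pads, within about 2 mm of centre. Green is next, at (470,193).

>>> step_arm:
  deltas:
    - [[-0.005,0.02,0],0,1]
    - [[-0.011,0.04,0],0,1]
    - [[-0.011,0.04,0],0,1]
    - [[-0.011,0.04,0],0,1]
    - [[-0.011,0.04,0],0,1]

```text
time: 13.85
tool_pos: [466.4, 244.9, 207.9]
tcp_rot: [[-0.216, -0.976, -0.002], [-0.976, 0.216, -0.001], [0.002, 0.002, -1.0]]
contact_force: [0.8, 0.6, -0.2]
opening: 85.2
gripper_force: 0.0
```

>>> step_arm:
  deltas:
    - [[-0.011,0.04,0.01],0,1]
    - [[-0.008,0.026,0.003],0,1]
    - [[0,0,0],0,1]
    - [[0,0,0],0,1]
    - [[0,0,0],0,1]

```text
time: 14.35
tool_pos: [408.4, 277.3, 195.9]
tcp_rot: [[-0.216, -0.976, -0.0], [-0.976, 0.216, -0.001], [0.001, 0.0, -1.0]]
contact_force: [-0.5, -1.0, 0.5]
opening: 85.3
gripper_force: 0.0
```

Run:
```python
from h import *
go((*C["green"],99))
```

```text
t 14.35 pos [408.4 277.3 195.9] yaw 167.53 delta [-1.3  1.7 96.9] open 85.3 F [-0.5 -1.   0.5]
```

>>> step_arm:
  deltas:
    - [[-0.001,0.001,0.03],0,1]
    - [[0,0,0.03],0,1]
    - [[0,0,0.026],0,1]
    - [[0,0,0.01],0,1]
    - [[0,0,0],0,1]

```text
time: 14.85
tool_pos: [407.4, 277.9, 99.2]
tcp_rot: [[-0.217, -0.976, -0.002], [-0.976, 0.217, -0.003], [0.003, 0.001, -1.0]]
contact_force: [0.2, 0.4, 0.1]
opening: 85.7
gripper_force: 0.0
```

>>> step_arm:
  deltas:
    - [[0,0,0],0,-1]
    - [[0,0,0],0,-1]
    - [[0,0,0],0,-1]
    - [[0,0,0],0,-1]
    - [[0,0,0],0,-1]

```text
time: 15.35
tool_pos: [407.7, 279.3, 101.4]
tcp_rot: [[-0.215, -0.977, 0.001], [-0.977, 0.215, 0.001], [-0.002, -0.001, -1.0]]
contact_force: [-0.7, -0.0, 5.9]
opening: 35.0
gripper_force: 29.9
```

>>> step_arm:
  deltas:
    - [[0,0,0],0,-1]
    - [[0,0,0],0,-1]
    - [[0,0,0],0,-1]

```text
time: 15.65
tool_pos: [407.7, 279.3, 101.4]
tcp_rot: [[-0.215, -0.977, 0.001], [-0.977, 0.215, 0.001], [-0.002, -0.001, -1.0]]
contact_force: [-1.3, -0.7, 5.1]
opening: 34.7
gripper_force: 29.9
```

Run:
```python
from h import *
go((*P["green"],215))
```

```text
t 15.65 pos [407.7 279.3 101.4] yaw 167.58 delta [ 140.6 -245.6 -113.5] open 34.7 F [-1.3 -0.7  5.1]
```

>>> step_arm:
  deltas:
    - [[0,0,-0.03],0,-1]
    - [[0,0,-0.045],0,-1]
    - [[0,0,-0.045],0,-1]
    - [[0.01,-0.0175,0],0,-1]
    - [[0.022,-0.038,0],0,-1]

```text
time: 16.15
tool_pos: [454.4, 237.0, 222.3]
tcp_rot: [[-0.212, -0.977, 0.002], [-0.977, 0.212, 0.004], [-0.004, -0.002, -1.0]]
contact_force: [0.5, 0.9, -1.3]
opening: 35.1
gripper_force: 30.3
```

>>> step_arm:
  deltas:
    - [[0.022,-0.038,0],0,-1]
    - [[0.022,-0.038,0],0,-1]
    - [[0.022,-0.038,0],0,-1]
    - [[0.022,-0.038,0],0,-1]
    - [[0.014,-0.025,0],0,-1]

```text
time: 16.65
tool_pos: [606.8, 95.6, 219.7]
tcp_rot: [[-0.217, -0.976, -0.001], [-0.976, 0.217, -0.0], [0.001, 0.001, -1.0]]
contact_force: [-0.5, 0.5, -1.0]
opening: 34.7
gripper_force: 30.4
```

>>> step_arm:
  deltas:
    - [[0.006,-0.013,0],0,-1]
    - [[0,0,0],0,-1]
    - [[0,0,0],0,-1]
    - [[0,0,0],0,-1]

```text
time: 17.05
tool_pos: [616.1, 90.2, 220.5]
tcp_rot: [[-0.214, -0.977, -0.0], [-0.977, 0.214, 0.0], [-0.0, 0.0, -1.0]]
contact_force: [-0.8, -0.3, 0.8]
opening: 34.9
gripper_force: 30.4
```

Run:
```python
from h import *
go((*P["green"],110.4))
```

```text
t 17.05 pos [616.1  90.2 220.5] yaw 167.62 delta [  0.8  -1.2 110.1] open 34.9 F [-0.8 -0.3  0.8]
```

>>> step_arm:
  deltas:
    - [[0.0005,-0.001,0.03],0,-1]
    - [[0,0,0.035],0,-1]
    - [[0,0,0.03],0,-1]
    - [[0,0,0.01],0,-1]
    - [[0,0,0],0,-1]

```text
time: 17.55
tool_pos: [616.7, 89.0, 114.5]
tcp_rot: [[-0.214, -0.977, -0.003], [-0.977, 0.214, -0.001], [0.002, 0.002, -1.0]]
contact_force: [-0.6, 0.0, -0.9]
opening: 35.0
gripper_force: 30.4
```

>>> step_arm:
  deltas:
    - [[0,0,0],0,-1]
    - [[0,0,0.001],0,-1]
    - [[0,0,0.001],0,-1]
    - [[0,0,0],0,-1]
    - [[0,0,0],0,-1]

```text
time: 18.05
tool_pos: [617.9, 88.5, 113.8]
tcp_rot: [[-0.216, -0.976, 0.001], [-0.976, 0.216, 0.0], [-0.0, -0.001, -1.0]]
contact_force: [-0.2, 0.3, -1.2]
opening: 34.9
gripper_force: 30.4
```

>>> step_arm:
  deltas:
    - [[-0.001,0,0.0015],0,-1]
    - [[0,0,0.001],0,-1]
    - [[0,0,0.001],0,-1]
    - [[0,0,0],0,-1]
    - [[0,0,0],0,-1]

```text
time: 18.55
tool_pos: [617.9, 89.5, 110.5]
tcp_rot: [[-0.215, -0.977, 0.0], [-0.977, 0.215, 0.0], [-0.0, -0.0, -1.0]]
contact_force: [-1.3, 0.3, 5.3]
opening: 35.4
gripper_force: 30.7
```

>>> step_arm:
  deltas:
    - [[0,0,0],0,-0.2]
    - [[0,0,0],0,0.1]
    - [[0,0,0],0,0.5]
    - [[0,0,0],0,1]
    - [[0,0,0],0,1]

```text
time: 19.05
tool_pos: [617.9, 89.5, 109.6]
tcp_rot: [[-0.216, -0.976, -0.0], [-0.976, 0.216, -0.0], [0.0, 0.0, -1.0]]
contact_force: [-0.4, -0.3, -0.1]
opening: 85.1
gripper_force: 0.0
```

>>> step_arm:
  deltas:
    - [[0,0,0],0,1]
    - [[0,0,-0.02],0,1]
    - [[0,0,-0.04],0,1]
    - [[0,0,-0.03],0,1]
    - [[0,0,0],0,1]

```text
time: 19.55
tool_pos: [620.2, 89.8, 205.5]
tcp_rot: [[-0.215, -0.977, 0.01], [-0.977, 0.215, 0.002], [-0.004, -0.009, -1.0]]
contact_force: [-0.0, 0.4, -0.1]
opening: 85.4
gripper_force: 0.0
```

Run:
```python
from h import *
go((*C["white"],190))
```

```text
t 19.55 pos [620.2  89.8 205.5] yaw 167.59 delta [167.8 130.5  13.6] open 85.4 F [-0.   0.4 -0.1]
```

>>> step_arm:
  deltas:
    - [[0.016,0.0125,0],0,1]
    - [[0.032,0.025,0],0,1]
    - [[0.032,0.025,0],0,1]
    - [[0.032,0.025,0],0,1]
    - [[0.032,0.025,0],0,1]

```text
time: 20.05
tool_pos: [475.5, -27.8, 199.5]
tcp_rot: [[-0.215, -0.977, -0.0], [-0.977, 0.215, -0.0], [0.0, 0.0, -1.0]]
contact_force: [0.4, -0.7, -0.1]
opening: 85.3
gripper_force: 0.0
```

>>> step_arm:
  deltas:
    - [[0.024,0.016,0.01],0,1]
    - [[0,0,0],0,1]
    - [[0,0,0],0,1]
    - [[0,0,0],0,1]

```text
time: 20.45
tool_pos: [457.1, -46.4, 190.1]
tcp_rot: [[-0.215, -0.977, 0.001], [-0.977, 0.215, 0.0], [-0.0, -0.001, -1.0]]
contact_force: [0.7, 0.1, 0.0]
opening: 85.6
gripper_force: 0.0
```

Run:
```python
from h import *
go((*C["white"],83))
```

```text
t 20.45 pos [457.1 -46.4 190.1] yaw 167.58 delta [ -0.4   0.5 107.1] open 85.6 F [0.7 0.1 0. ]
```

>>> step_arm:
  deltas:
    - [[0,0,0.03],0,1]
    - [[0,0,0.03],0,1]
    - [[0,0,0.03],0,1]
    - [[0,0,0.014],0,1]
    - [[0,0,0],0,1]

```text
time: 20.95
tool_pos: [455.7, -46.4, 83.9]
tcp_rot: [[-0.215, -0.977, -0.004], [-0.977, 0.215, -0.001], [0.002, 0.004, -1.0]]
contact_force: [-0.0, 0.7, 0.9]
opening: 85.5
gripper_force: 0.0
```

>>> step_arm:
  deltas:
    - [[0,0,0],0,-1]
    - [[0,0,0],0,-1]
    - [[0,0,0],0,-1]
    - [[0,0,0],0,-1]
    - [[0,0,0],0,-1]

```text
time: 21.45
tool_pos: [456.9, -46.7, 86.8]
tcp_rot: [[-0.215, -0.977, 0.002], [-0.977, 0.215, 0.0], [-0.001, -0.002, -1.0]]
contact_force: [-0.5, 1.1, 6.9]
opening: 35.7
gripper_force: 29.6
```

>>> step_arm:
  deltas:
    - [[0,0,0],0,-1]
    - [[0,0,0],0,-1]
    - [[0,0,0],0,-1]

```text
time: 21.75
tool_pos: [456.9, -46.7, 86.8]
tcp_rot: [[-0.215, -0.977, 0.002], [-0.977, 0.215, 0.0], [-0.001, -0.002, -1.0]]
contact_force: [-1.2, 0.6, 6.3]
opening: 35.7
gripper_force: 29.6
```

Run:
```python
from h import *
go((*P["white"],190))
```

```text
t 21.75 pos [456.9 -46.7  86.8] yaw 167.57 delta [ -27.5 -128.2 -102.9] open 35.7 F [-1.2  0.6  6.3]
```

>>> step_arm:
  deltas:
    - [[0,0,-0.03],0,-1]
    - [[0,0,-0.04],0,-1]
    - [[0,0,-0.03],0,-1]
    - [[-0.004,-0.02,0],0,-1]
    - [[-0.008,-0.036,0],0,-1]

```text
time: 22.25
tool_pos: [513.2, -47.1, 187.7]
tcp_rot: [[-0.215, -0.977, 0.003], [-0.977, 0.215, 0.001], [-0.002, -0.002, -1.0]]
contact_force: [0.6, 0.6, -0.4]
opening: 35.7
gripper_force: 30.3
```

>>> step_arm:
  deltas:
    - [[-0.008,-0.036,0],0,-1]
    - [[-0.006,-0.026,0],0,-1]
    - [[-0.002,-0.01,0],0,-1]
    - [[0,0,0],0,-1]
    - [[0,0,0],0,-1]

```text
time: 22.75
tool_pos: [586.4, -47.1, 185.6]
tcp_rot: [[-0.216, -0.976, -0.001], [-0.976, 0.216, 0.0], [0.0, 0.001, -1.0]]
contact_force: [-0.4, 0.1, -0.0]
opening: 35.5
gripper_force: 30.3
```

Run:
```python
from h import *
go((*P["white"],95.8))
```

```text
t 22.75 pos [586.4 -47.1 185.6] yaw 167.54 delta [ 0.1 -1.6 89.8] open 35.5 F [-0.4  0.1 -0. ]
```

>>> step_arm:
  deltas:
    - [[0,-0.001,0.03],0,-1]
    - [[0,0,0.03],0,-1]
    - [[0,0,0.02],0,-1]
    - [[0,0,0.005],0,-1]
    - [[0,0,0],0,-1]

```text
time: 23.25
tool_pos: [587.4, -47.4, 101.0]
tcp_rot: [[-0.215, -0.977, -0.001], [-0.977, 0.215, -0.0], [0.001, 0.001, -1.0]]
contact_force: [0.2, -0.0, -0.3]
opening: 35.5
gripper_force: 30.3
```

>>> step_arm:
  deltas:
    - [[0,0,0],0,-1]
    - [[0,0,0.001],0,-1]
    - [[0,0,0.001],0,-1]
    - [[0,0,0],0,-1]
    - [[0,0,0],0,-1]

```text
time: 23.75
tool_pos: [588.3, -47.3, 99.1]
tcp_rot: [[-0.216, -0.976, 0.0], [-0.976, 0.216, 0.0], [-0.0, -0.0, -1.0]]
contact_force: [-0.2, 0.0, -0.1]
opening: 35.4
gripper_force: 30.3
```

>>> step_arm:
  deltas:
    - [[0,0,0.0015],0,-1]
    - [[0,0,0.001],0,-1]
    - [[0,0,0.001],0,-1]
    - [[0,0,0],0,-1]
    - [[0,0,0],0,-1]

```text
time: 24.25
tool_pos: [588.2, -47.3, 95.9]
tcp_rot: [[-0.215, -0.977, 0.0], [-0.977, 0.215, -0.0], [0.0, -0.0, -1.0]]
contact_force: [-2.3, 0.7, 5.7]
opening: 35.7
gripper_force: 30.7
```

Release, rise and back off for a check.

>>> step_arm:
  deltas:
    - [[0,0,0],0,-0.2]
    - [[0,0,0],0,0.1]
    - [[0,0,0],0,0.5]
    - [[0,0,0],0,1]
    - [[0,0,0],0,1]

```text
time: 24.75
tool_pos: [588.2, -47.3, 95.2]
tcp_rot: [[-0.216, -0.976, -0.0], [-0.976, 0.216, -0.0], [0.0, 0.0, -1.0]]
contact_force: [0.7, -0.6, -0.7]
opening: 84.9
gripper_force: 0.0
```

>>> step_arm:
  deltas:
    - [[0,0,0],0,1]
    - [[0,0,-0.02],0,1]
    - [[0,0,-0.04],0,1]
    - [[0,0,-0.045],0,1]
    - [[0,0,-0.04],0,1]

```text
time: 25.25
tool_pos: [588.2, -47.4, 242.5]
tcp_rot: [[-0.215, -0.977, 0.001], [-0.977, 0.215, -0.0], [0.0, -0.001, -1.0]]
contact_force: [0.5, -0.3, -0.0]
opening: 85.4
gripper_force: 0.0
```

>>> step_arm:
  deltas:
    - [[0.03,0.03,0],0,1]
    - [[0.03,0.03,0],0,1]
    - [[0.03,0.03,0],0,1]
    - [[0.03,0.03,0],0,1]
    - [[0.03,0.03,0],0,1]

```text
time: 25.75
tool_pos: [407.8, -162.1, 240.4]
tcp_rot: [[-0.215, -0.977, 0.0], [-0.977, 0.215, -0.0], [0.0, -0.0, -1.0]]
contact_force: [1.1, -1.1, 0.4]
opening: 85.7
gripper_force: 0.0
```

>>> step_arm:
  deltas:
    - [[0,0,0],0,1]
    - [[0,0,0],0,1]
    - [[0,0,0],0,1]

```text
time: 26.05
tool_pos: [410.0, -161.3, 240.5]
tcp_rot: [[-0.215, -0.977, 0.001], [-0.977, 0.215, 0.0], [-0.0, -0.001, -1.0]]
contact_force: [0.3, -0.3, -0.1]
opening: 85.3
gripper_force: 0.0
```

Run:
```python
from h import *
go((500,0,300))
for n,r in (("scene",(230,180,430,300)),("top",(180,100,400,200))):
    c=optics.camera(n);cv2.imwrite(f"pics/{n}4.png",c["pixels"][:,:,::-1])
    for k in H:
        for b in find(c,k,r,9):print(n,k,*b)
```

```text
t 26.05 pos [ 410.  -161.3  240.5] yaw 167.56 delta [-176.9  -53.2  -59.5] open 85.3 F [ 0.3 -0.3 -0.1]
scene blue 338 [372.9 252.6] [19.5 23.5] [635.7 158.5]
scene green 290 [334.6 239.4] [18.5 21.5] [621.4  90.8]
scene yellow 222 [300.2 225.7] [15.2 19.9] [603.4  20.1]
top blue 284 [220.  137.9] [19.1 20.3] [630.6 156.6]
top green 138 [261.6 145.1] [14.6 18.9] [619.6  88. ]
top white 94 [241.1 145. ] [ 9.9 28.1] [632.8 128.1]
top white 185 [202.2 153.4] [23.9 32.5] [620.6 198. ]
```

View pics/scene4.png

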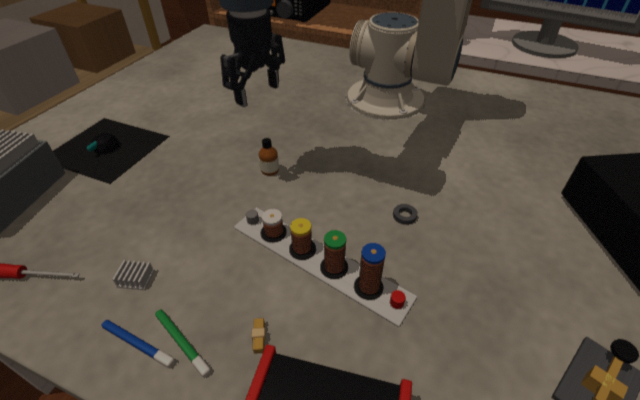

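All four coils stand on their pads: blue (373,253) beside the red post, then green (335,239), yellow (300,226) and white (272,217). The bottle has not moved, at (268,157), and the gripper is clear.

```bash
python3 -c "
from workcell import manip
print(manip.sign_off())"
```

```text
the job is handed in; nothing more can be done
None
```

The four coils stand on their pads in order of height, tallest (blue) next to the red post; blue, green and yellow measured within about 3 mm of centre, white was checked by eye only, the bottle was left in place, and the job is handed in (no verdict came back).

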